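# Open the safety cap of the cleaner bottle in the drip tray

## Robot

A 6-joint arm with a two-finger parallel gripper is mounted at the origin on the work surface. World frame = base frame: x ahead of the robot, y to its left, z up, the work surface at z = 0. Lengths are in m, angles in degrees, forces in N, time in s.
With the tool pointing down it reaches from about 0.35 to 0.875 m from the base axis. Payload 4.2 kg.
Tool frame: the origin (TCP) lies at the very end of the fingers, on their centre line; the grasp point (between the pads) lies behind it (r.grip_point_offset is the z of the grasp point in the tool frame, in m); z points along the fingers, y is the direction in which the jaws open and shut (so a half turn about z gives the same grasp; the last joint's range is limited). The gripper opens to 87 mm and grips with 3 to 60 N. Pads are 19 mm wide; open, the fingers measure 117 mm over their backs; the gripper's body (75 mm by 190 mm) begins 51 mm behind the grasp point.
Start: joints at [-62.303, 22.042, 0.453, 0, -68.411, -14.817], TCP at [0.139, -0.609, 0.223] pointing down, gripper open.
Joint ranges: [-179.83, 179.83], [-69.29, 118.12], [-61.27, 80.66], [-181.25, 117.63], [-171.15, -9.14], [-177.46, 177.46]. Speed limits (degrees/s): [159.86, 159.86, 180, 180, 180, 180].

## Interface

Orientations are given as a 3x3 rotation matrix whose columns are the frame's x, y, z axes.
In Python, from station import r, capture, workorder gives the robot as it stands. The module is installed in compiled form; this text tells all that it offers.
- The arm moves only by the shell command python3 -m crank 'ROWS'. ROWS is JSON, a list of rows, each an object with "delta_rot": the turn, a rotation vector about the tool's x, y, z in rad, a list of three; "linear": the shift along the tool's x, y, z in m, a list of three; "gripper": the opening in per cent of the stroke, from 0 (shut) to 100 (fully open). A call has 1 to 10 rows; each row shifts and turns the commanded pose from where the row before left it, along the tool's axes as they then stand; what a row does not reach is not made up. A row lasts 1/8 s, in which the tool goes at most 62.5 mm and 10.7 degrees, less where a joint would pass 70% of its speed; a pose out of reach is approached as far as the arm can. A call is refused whole if a number of a shift passes 0.0625 or a number of a turn 0.188, either way. A call with a gripper value outside its range is refused whole. The fingers move at their own pace and stop on an object; the grip force is fixed at half the most. Time passes only in rows, so rows that do not move let the fingers close. It gives the time, the measured TCP pose, the force and the opening at its end, in the units of the state.
- r.sense(): the state, without advancing time (a new reading comes with each control period).
- capture(name): name is "side" or "top" or "wrist"; returns a dict with "img" (384x512x3 uint8, blue, green, red), "fx", "fy", "cx", "cy" (pixels), "world_from_camera" (4x4, takes a point from camera to world coordinates). Camera axes: x right, y down, z forward; pixel columns grow to the right and rows downward; lengths in m; the calibration is good to about 2 mm. A picture is of the moment at which its call begins. There is no depth.
- workorder.finish_job(): hands the job in, once; it reports no verdict.
The state is a dict: "time_s": time; "joints": joint angles; "joint_velocities": joint speeds; "effort": joint torques, N m; "tcp_pos": TCP position; "ee_rot": TCP orientation; "wrist_force": force on the tool from outside, world axes, zero at the start; "moment": the same for the moment, N m; "gripper_width": opening from 0.0 (shut) to 1.0 (fully open).
Only numpy, scipy, OpenCV 4.12 (cv2) and the standard library are available. Lean on these libraries where they do the work, as an engineer would, in place of code of your own. Each camera call takes 0.05 s, during which the arm holds its last target.

## Task

The cleaner has to be measured out: lift the white square bottle with the red safety cap out of the crate and stand it upright in the empty part of the metal tray beside the jug. There, push the cap down and twist it anticlockwise until it comes free, and lift it off; the program finishes while still holding the cap level in the gripper, about 6 cm above the open neck, with the bottle left standing in the tray. Do not tip the bottle, and leave everything else where it is.

Things in the scene. Friction and masses are not known exactly. Their poses are not given: they have to be found in the camera images.
- bottle: White square cleaner bottle with orange and paper label panels, upright in one of the crate's four compartments; body 68 x 68 mm and 112 mm high, sloping shoulder, round 28 mm neck from 122 mm up to the mouth at 152 mm; 162 mm high with its cap; 0.3 to 0.6 kg. Origin: centre of the underside; z up along the neck, x and y square to the flat sides.
- mouth (a point): Centre of the bottle's open mouth, on its axis 152 mm above its underside. The neck carries three catches for the lugs inside the cap.
- cap: Red ribbed round push-and-turn safety cap, 49 mm across, 32 mm high, on the white square bottle (the only red cap). Origin: centre of its open underside, 130 mm above the bottle's underside while locked; z up through its top, x along the bottle's x while locked (within 0.1 rad). Locked, it neither turns on the neck nor lifts off: the bottle may be lifted by it.
- cap_top (a point): Centre of the cap's top, 32 mm above its origin. A spring holds the cap up: pushed down 3 to 5 mm (11 N at 3 mm, 14 N at 5 mm, where it bottoms) it clears its catches and turns anticlockwise seen from above (clockwise is blocked). At 0.75 to 1.3 rad of turn, best 1.05, it is free and lifts straight off; near 1.4 rad is a stop.
- crate: Grey plastic carrier crate, 176 x 176 mm outside (188 mm over its rim), 90 mm high, with walls, floor and cross dividers 5 mm thick: four square open compartments 80 mm wide, centres 43 mm from the middle in x and y. Fixed. Origin: centre of the underside; x and y square to the walls.
- tray: Shallow pale metal tray, 176 mm (its x) by 325 mm (its y), 188 x 337 mm over the rim, 20 mm high, walls and floor 3 mm thick, its flat floor 3 mm above the origin. Fixed. Origin: centre of the underside. The jug stands in its -y half; the other half is empty.
- jug: Steel measuring jug, 76 mm across, 95 mm high, with a loop handle reaching 62 mm from its axis on its own -y side, standing in the tray; stays where it is. Origin: centre of its underside.
- green_bottle: Round green bottle with small black cap, 62 mm across, 128 mm high, in the crate; stays there. Origin: centre of its underside.
- tablet_tub: Round white tub with blue lid, 68 mm across, 103 mm high, in the crate; stays there. Origin: centre of its underside.
- amber_bottle: Round amber bottle with small white cap, 56 mm across, 117 mm high, in the crate; stays there. Origin: centre of its underside.
- food_tub: Clear food tub with blue lid, 106 x 146 mm, 78 mm high, on the table; stays. Origin: centre of its underside.
- pepper_mill: Dark wooden pepper mill, 56 mm across, 145 mm high, on the table; stays. Origin: centre of its underside.
- ramekin: Small white ceramic bowl, 76 mm across, 45 mm high, on the table; stays. Origin: centre of its underside.
There are look-alikes about, which are no part of the job. Leave any blue or green look-alike of the cap alone. What is shaped like the bottle but yellow is not meant.

How it is judged (in metres and radians):
On the way, in this order (a step that is already met when the one before it is completed fails the run):
1. the bottle is lifted clear of the crate with its cap locked on (z of bottle in the frame of crate above 0.092 m and contact force between bottle and crate below 0.05 N and z of cap in the frame of bottle below 0.134 m and angle between the x axis of cap and the x axis of bottle, either way round below 0.3 rad), for 0.1 s.
2. the bottle stands upright on the floor of the tray, at rest, its cap still on and locked (z of bottle in the frame of tray below 0.007 m and x of bottle in the frame of tray between -0.06 and 0.06 m and y of bottle in the frame of tray between -0.135 and 0.135 m and angle between bottle's own z axis and vertical below 0.06 rad and contact force between bottle and tray above 1 N and z of cap in the frame of bottle below 0.134 m and angle between the x axis of cap and the x axis of bottle, either way round below 0.3 rad and linear speed of bottle below 0.03 m/s), for 0.2 s.
3. the cap, pushed down, is turned past its catches while on the neck (angle between the x axis of cap and the x axis of bottle, either way round above 0.5 rad and z of cap in the frame of bottle below 0.1285 m and horizontal distance between cap and bottle below 0.006 m), for 0.04 s.
At the end, for the whole second after the job is handed in: The bottle stands upright (within 0.06 rad) and still with its whole base on the tray's floor; the gripper holds the cap still, level within 0.3 rad, its open underside 25 to 120 mm above the bottle's mouth and within 30 mm of the neck's axis, touching nothing but the gripper (z of bottle in the frame of tray below 0.007 m and x of bottle in the frame of tray between -0.06 and 0.06 m and y of bottle in the frame of tray between -0.135 and 0.135 m and angle between bottle's own z axis and vertical below 0.06 rad and contact force between bottle and tray above 1 N and linear speed of bottle below 0.02 m/s and z of cap in the frame of bottle between 0.177 and 0.272 m and horizontal distance between cap and bottle below 0.03 m and angle between cap's own z axis and vertical below 0.3 rad and linear speed of cap below 0.03 m/s and contact force between cap and the fingers above 1 N and contact force between cap and bottle below 0.05 N); the arm keeps its last pose, push and grip.
It fails at once if the bottle is tipped by more than 0.35 rad (angle between bottle's own z axis and vertical above 0.35 rad).
It fails at once if another thing is pushed more than 30 mm from its place or tipped over (distance of any of jug, green_bottle, tablet_tub, amber_bottle, food_tub, pepper_mill, ramekin from where it was at the start of the episode above 0.03 m or angle between any of jug, green_bottle, tablet_tub, amber_bottle, food_tub, pepper_mill, ramekin's own z axis and vertical above 0.35 rad).
It also fails if it takes over 51 s, if anything falls off the work surface, if the arm or the gripper's body presses on something with over 40 N, if the wrist force passes 120 N, or if a joint passes its speed limit or range.

## Working session

There is one attempt and no reset: what is moved stays moved. The work goes in short steps, Python scripts to look and compute and a shell command to move; the robot and the scene stay as the last step left them, time stands still between calls to the robot, and variables do not carry over. Pictures are saved under pics/ and viewed, and the job is handed in when it is done.

```bash
mkdir -p pics; ls; python3 - <<'E'
from station import r, capture
import cv2,numpy as np
for n in ["side","top","wrist"]:
    c=capture(n); cv2.imwrite(f"pics/{n}0.png",c["img"]); print(n,c["fx"],c["fy"],c["cx"],c["cy"]); print(np.round(c["world_from_camera"],4).tolist())
print(r.sense()); print(r.grip_point_offset)
E
```

```text
pics
side 384.17130940781215 384.17130940781215 253.59001881679606 186.08677263409322
[[-0.998, -0.0265, 0.058, 0.416], [-0.0606, 0.6786, -0.732, 0.8311], [-0.02, -0.7341, -0.6788, 0.8492], [0.0, 0.0, 0.0, 1.0]]
top 378.92040328094566 378.92040328094566 253.89442047961185 187.72308046034033
[[-0.0045, -0.9937, 0.1117, 0.3973], [-1.0, 0.0054, 0.0082, 0.0431], [-0.0087, -0.1116, -0.9937, 1.0383], [0.0, 0.0, 0.0, 1.0]]
wrist 294.9979660228307 294.9979660228307 249.9139271941152 185.74844993334716
[[-0.2219, 0.9311, 0.2895, 0.0597], [0.9751, 0.2113, 0.068, -0.627], [0.0021, 0.2974, -0.9548, 0.3848], [0.0, 0.0, 0.0, 1.0]]
{'time_s': 0.15, 'joints': array([-6.23017624e+01,  2.20795723e+01,  3.98282496e-01, -2.08027944e-02,
       -6.84110253e+01, -1.48157574e+01]), 'joint_velocities': array([ 0.09927276, -0.19302428,  0.30102888,  0.07309836, -0.05264471,
       -0.01817054]), 'effort': array([ 2.56594558e-04, -3.91049945e+01,  1.87586653e+01,  4.22237501e+00,
        1.23554753e-02, -1.48611034e-04]), 'tcp_pos': array([ 0.13925224, -0.60882648,  0.22172507]), 'ee_rot': array([[-9.74859231e-01, -2.22821177e-01, -4.49980394e-04],
       [-2.22821615e-01,  9.74857949e-01,  1.58347495e-03],
       [ 8.58352127e-05,  1.64393053e-03, -9.99998645e-01]]), 'wrist_force': array([0.18066456, 0.06128457, 0.87424519]), 'moment': array([ 0.03654816,  0.03924186, -0.0323173 ]), 'gripper_width': 0.9990237382176848}
-0.0187
```

View pics/top0.png

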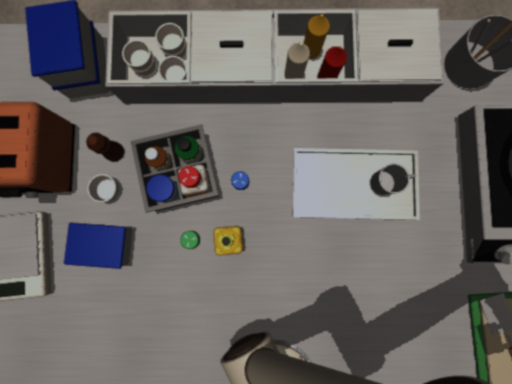

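View pics/side0.png

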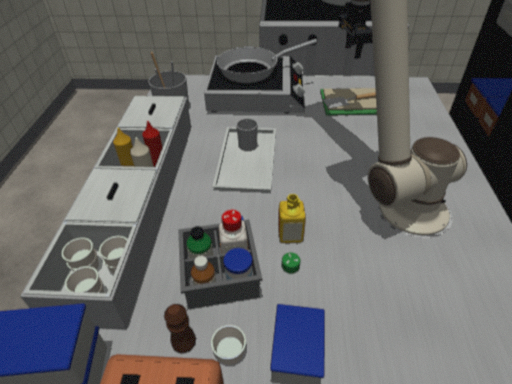

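View pics/wrist0.png

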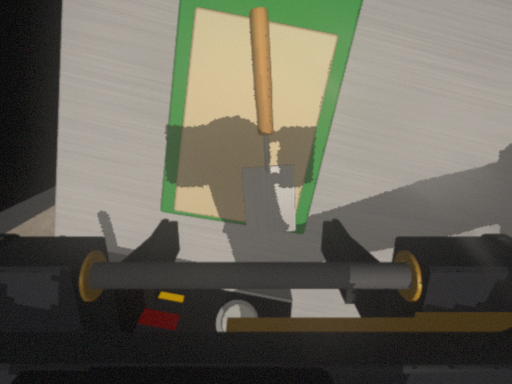

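Candidates in the top picture:
- (189,176): red round cap on a white square bottle in the crate
- (240,180): blue cap
- (190,240): green cap
- (228,240): yellow bottle
- (335,62): red sauce bottle in the shelf

I choose (189,176). Next I check it in a close crop and measure it.

```bash
cat > h.py <<'E'
import numpy as np,cv2
from station import r,capture
def ray(c,u,v):
    T=np.array(c["world_from_camera"]); d=T[:3,:3]@np.array([(u-c["cx"])/c["fx"],(v-c["cy"])/c["fy"],1.0]); return T[:3,3],d
def onz(c,u,v,z):
    o,d=ray(c,u,v); return o+d*(z-o[2])/d[2]
def cross(a,b):
    (o1,d1),(o2,d2)=a,b
    A=np.stack([d1,-d2],1); s=np.linalg.lstsq(A,o2-o1,rcond=None)[0]
    p,q=o1+d1*s[0],o2+d2*s[1]; return (p+q)/2,np.linalg.norm(p-q)
def proj(c,p):
    T=np.array(c["world_from_camera"]); q=T[:3,:3].T@(np.array(p)-T[:3,3]); return np.array([c["cx"]+c["fx"]*q[0]/q[2],c["cy"]+c["fy"]*q[1]/q[2]])
def blobs(mask,mn=20):
    n,l,s,ce=cv2.connectedComponentsWithStats(mask.astype(np.uint8)); return [(s[i].tolist(),ce[i].round(1).tolist(),l==i) for i in range(1,n) if s[i][4]>=mn]
E
python3 - <<'E'
from h import *
for n in ["top","side"]:
    c=capture(n); im=c["img"]; hsv=cv2.cvtColor(im,cv2.COLOR_BGR2HSV)
    red=((hsv[...,0]<6)|(hsv[...,0]>174))&(hsv[...,1]>150)&(hsv[...,2]>90)
    for s,ce,_ in blobs(red): print(n,s,ce,onz(c,*ce,0.16).round(4))
    if n=="top":
        crop=cv2.resize(im[120:220,120:260],None,fx=5,fy=5,interpolation=cv2.INTER_CUBIC); cv2.imwrite("pics/crop_top.png",crop)
        crop=cv2.resize(im[140:230,285:430],None,fx=5,fy=5,interpolation=cv2.INTER_CUBIC); cv2.imwrite("pics/crop_tray.png",crop)
    else:
        crop=cv2.resize(im[195:310,165:315],None,fx=5,fy=5,interpolation=cv2.INTER_CUBIC); cv2.imwrite("pics/crop_side.png",crop)
E
```

```text
top [326, 47, 20, 19, 180] [334.0, 58.1] [ 0.8108 -0.145   0.16  ]
top [178, 166, 21, 21, 280] [188.4, 176.1] [0.5243 0.2038 0.16  ]
side [143, 123, 16, 16, 150] [150.0, 132.2] [ 0.8156 -0.1486  0.16  ]
side [222, 210, 19, 15, 192] [231.1, 217.4] [0.5228 0.202  0.16  ]
```

View pics/crop_top.png

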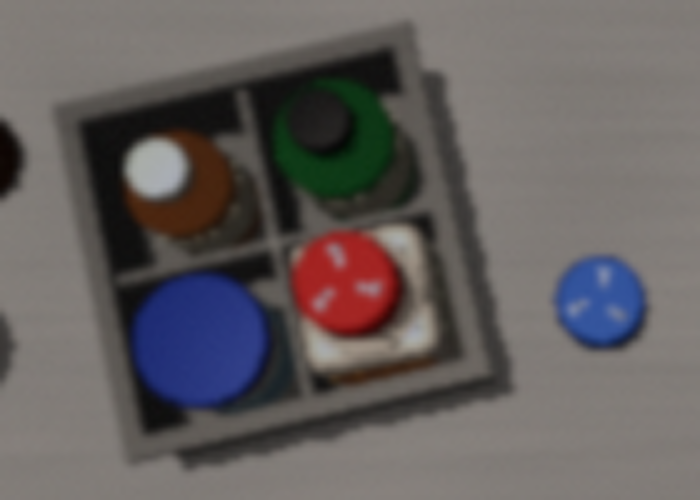

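View pics/crop_side.png

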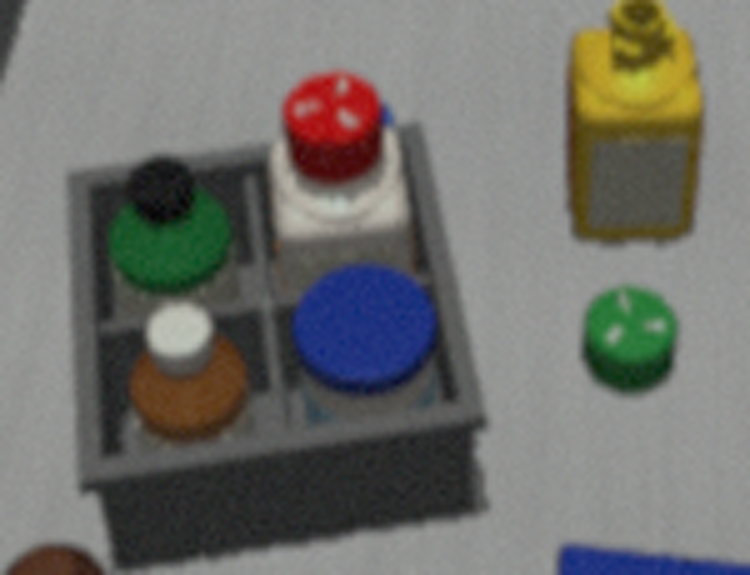

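View pics/crop_tray.png

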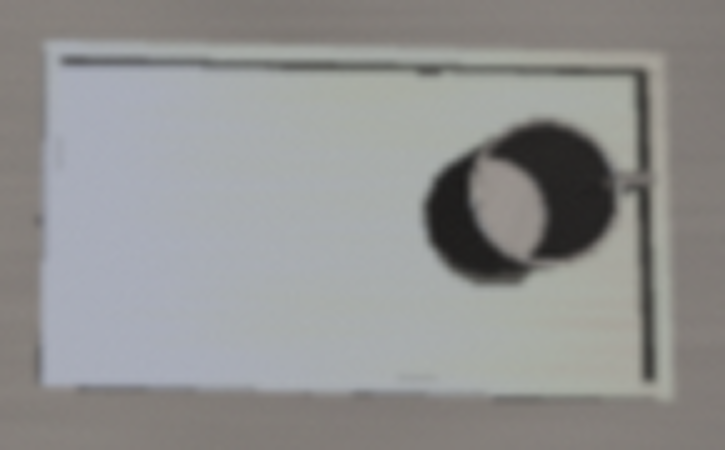

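```bash
python3 - <<'E'
from h import *
c=capture("top"); s=capture("side")
for n,P,z in [("crate",[(131,141),(202,124.4),(219,195),(146,212.4)],.09),("tray",[(293.4,148.4),(418,151),(419.4,219.6),(293,217)],.02)]:
    W=np.array([onz(c,*p,z) for p in P]); print(n,W.round(4).tolist(),"c",W.mean(0).round(4))
    print([round(float(np.degrees(np.arctan2(*(W[(i+1)%4]-W[i])[[1,0]]))),1) for i in range(4)],[round(float(np.linalg.norm(W[(i+1)%4]-W[i])),3) for i in range(4)])
# side crops tray
cv2.imwrite("pics/side_tray.png",cv2.resize(s["img"][100:200,200:300],None,fx=5,fy=5))
# fitted circle on top-bright red
hsv=cv2.cvtColor(c["img"],cv2.COLOR_BGR2HSV)
for v in (90,130,150,170):
    red=((hsv[...,0]<6)|(hsv[...,0]>174))&(hsv[...,1]>150)&(hsv[...,2]>v); red=cv2.morphologyEx(red.astype(np.uint8),cv2.MORPH_CLOSE,np.ones((5,5)))
    for st,ce,m in blobs(red,100):
        if 150<ce[0]<230:
            k=max(cv2.findContours(m.astype(np.uint8),0,1)[0],key=len); e=cv2.minEnclosingCircle(k); print(v,st,ce,e,onz(c,*ce,.167).round(4))
# shoulder corners
for q in [(415,225),(440,355),(310,370)]: print(onz(c,q[0]/5+120,q[1]/5+120,.117).round(4))
print("jug rim",onz(c,545/5+285,192/5+140,.098).round(4))
E
```

```text
crate [[0.626, 0.3652, 0.09], [0.6684, 0.1835, 0.09], [0.4859, 0.1388, 0.09], [0.4431, 0.3216, 0.09]] c [0.5559 0.2523 0.09  ]
[-76.9, -166.2, 103.2, 13.4] [0.186, 0.188, 0.188, 0.188]
tray [[0.6193, -0.057, 0.02], [0.61, -0.3959, 0.02], [0.4237, -0.3898, 0.02], [0.4323, -0.0529, 0.02]] c [ 0.5213 -0.2239  0.02  ]
[-91.6, 178.1, 88.5, -1.3] [0.339, 0.186, 0.337, 0.187]
90 [178, 166, 21, 21, 325] [188.4, 176.0] ((188.27272033691406, 175.72727966308594), 10.417037963867188) [0.5235 0.2025 0.167 ]
130 [179, 167, 19, 19, 295] [188.2, 175.8] ((188.3360595703125, 175.70492553710938), 9.875730514526367) [0.524 0.203 0.167]
150 [180, 167, 18, 18, 248] [188.1, 175.8] ((188.0, 175.5), 9.013978004455566) [0.524  0.2032 0.167 ]
[0.5579 0.176  0.117 ]
[0.4934 0.163  0.117 ]
[0.4864 0.2266 0.117 ]
jug rim [ 0.5245 -0.299   0.098 ]
```

The crop confirms it: the red cap with white marks at (189,176) is on the white square bottle. The lettered bottle at (228,240) is yellow and the other caps are blue and green. The cap is at about (0.5235, 0.2025), and the tray centre at about (0.521, -0.224) with the jug in its -y half. The current tool yaw suits the crate, so I keep it and go over the cap.

```bash
python3 -m crank '[{"delta_rot":[0,0,0],"linear":[-0.028,0.035,-0.002],"gripper":100},{"delta_rot":[0,0,0],"linear":[-0.028,0.035,-0.002],"gripper":100},{"delta_rot":[0,0,0],"linear":[-0.028,0.035,-0.002],"gripper":100},{"delta_rot":[0,0,0],"linear":[-0.028,0.035,-0.002],"gripper":100},{"delta_rot":[0,0,0],"linear":[-0.028,0.035,-0.002],"gripper":100},{"delta_rot":[0,0,0],"linear":[-0.028,0.035,-0.002],"gripper":100},{"delta_rot":[0,0,0],"linear":[-0.028,0.035,-0.002],"gripper":100},{"delta_rot":[0,0,0],"linear":[-0.028,0.035,-0.002],"gripper":100},{"delta_rot":[0,0,0],"linear":[-0.028,0.035,-0.002],"gripper":100},{"delta_rot":[0,0,0],"linear":[-0.028,0.035,-0.002],"gripper":100}]'
```

```text
time_s: 1.6
tcp_pos: [0.3347, -0.2043, 0.2429]
ee_rot: [[-0.975, -0.223, 0.001], [-0.223, 0.975, -0.0], [-0.001, -0.0, -1.0]]
wrist_force: [0.6, -0.2, 0.5]
gripper_width: 1.002
```

```bash
python3 -m crank '[{"delta_rot":[0,0,0],"linear":[-0.028,0.035,0],"gripper":100},{"delta_rot":[0,0,0],"linear":[-0.028,0.035,0],"gripper":100},{"delta_rot":[0,0,0],"linear":[-0.028,0.035,0],"gripper":100},{"delta_rot":[0,0,0],"linear":[-0.028,0.035,0],"gripper":100},{"delta_rot":[0,0,0],"linear":[-0.028,0.035,0],"gripper":100},{"delta_rot":[0,0,0],"linear":[-0.028,0.035,0],"gripper":100},{"delta_rot":[0,0,0],"linear":[-0.028,0.035,0],"gripper":100},{"delta_rot":[0,0,0],"linear":[-0.028,0.035,0],"gripper":100},{"delta_rot":[0,0,0],"linear":[-0.02,0.025,0],"gripper":100},{"delta_rot":[0,0,0],"linear":[0,0,0],"gripper":100}]'
python3 - <<'E'
from h import *
c=capture("wrist"); cv2.imwrite("pics/w1.png",c["img"]); st=r.sense(); print(st["tcp_pos"],st["joints"].round(1),st["ee_rot"].round(4).tolist())
hsv=cv2.cvtColor(c["img"],cv2.COLOR_BGR2HSV)
red=((hsv[...,0]<6)|(hsv[...,0]>174))&(hsv[...,1]>150)&(hsv[...,2]>90)
for s,ce,_ in blobs(red,60): print(s,ce,onz(c,*ce,.167).round(4))
E
```

```text
time_s: 2.85
tcp_pos: [0.5047, 0.1478, 0.242]
ee_rot: [[-0.974, -0.225, -0.0], [-0.225, 0.974, -0.0], [0.001, -0.0, -1.0]]
wrist_force: [0.7, -0.3, 0.3]
gripper_width: 1.003
[0.50408281 0.14663446 0.24208135] [  33.9   11.5  -11.6   -0.   -66.9 -111. ] [[-0.9746, -0.224, -0.001], [-0.224, 0.9746, -0.0005], [0.0011, -0.0003, -1.0]]
[278, 191, 55, 59, 2111] [302.8, 219.9] [0.5177 0.1985 0.167 ]
```

View pics/w1.png

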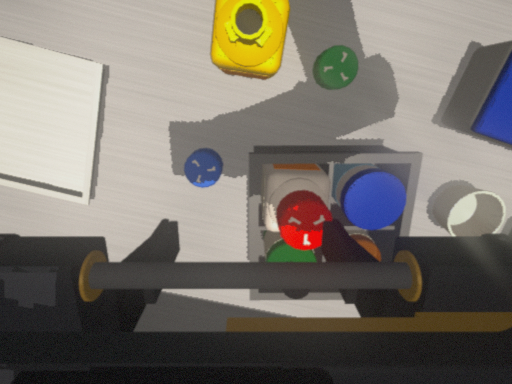

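The wrist view shows the red cap at (303,220), partly hidden by the finger; the blue tub lid is at (372,198) and the yellow bottle at (250,35). I centre over the cap and look again.

```bash
python3 -m crank '[{"delta_rot":[0,0,0],"linear":[-0.011,0.0165,0.005],"gripper":100},{"delta_rot":[0,0,0],"linear":[-0.010,0.0165,0.005],"gripper":100},{"delta_rot":[0,0,0],"linear":[-0.010,0.0165,0.005],"gripper":100},{"delta_rot":[0,0,0],"linear":[0,0,0.005],"gripper":100},{"delta_rot":[0,0,0],"linear":[0,0,0],"gripper":100},{"delta_rot":[0,0,0],"linear":[0,0,0],"gripper":100}]'
python3 - <<'E'
from h import *
c=capture("wrist"); cv2.imwrite("pics/w2.png",c["img"]); st=r.sense(); print(st["tcp_pos"],st["joints"].round(1),st["ee_rot"].round(4).tolist())
hsv=cv2.cvtColor(c["img"],cv2.COLOR_BGR2HSV)
red=((hsv[...,0]<6)|(hsv[...,0]>174))&(hsv[...,1]>150)&(hsv[...,2]>90)
for s,ce,_ in blobs(red,60): print(s,ce,onz(c,*ce,.167).round(4))
for n in("side","top"): 
    q=capture(n); cv2.imwrite(f"pics/{n}2.png",cv2.resize(q["img"][100:300,100:330],None,fx=3,fy=3))
E
```

```text
time_s: 3.65
tcp_pos: [0.5233, 0.201, 0.2227]
ee_rot: [[-0.975, -0.223, 0.0], [-0.223, 0.975, -0.0], [-0.0, -0.0, -1.0]]
wrist_force: [0.5, -0.5, 0.2]
gripper_width: 1.0
[0.52335347 0.20093563 0.22288504] [  37.6   15.8   -8.7    0.   -65.5 -114.7] [[-0.9749, -0.2226, 0.0004], [-0.2226, 0.9749, 0.0002], [-0.0004, 0.0001, -1.0]]
[223, 165, 60, 64, 2737] [252.4, 196.6] [0.5185 0.2021 0.167 ]
```

View pics/w2.png

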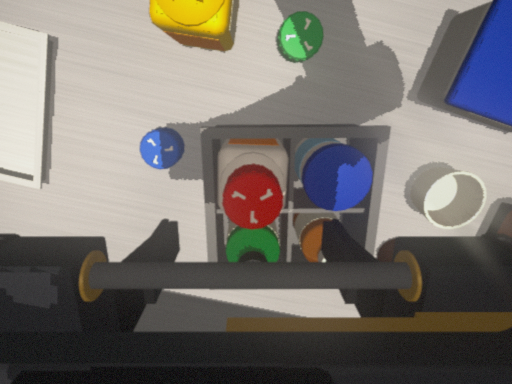

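View pics/side2.png

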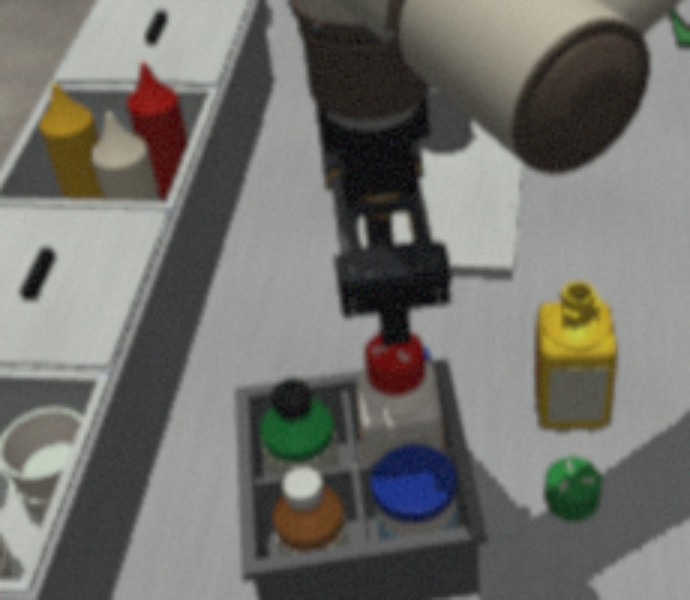

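The wrist view is nearly centred: the red cap sits midway between the fingers at (252,198). The side view shows the fingers over it. I descend 85 mm, the last part slowly.

```bash
python3 -m crank '[{"delta_rot":[0,0,0],"linear":[0.001,0.001,0.015],"gripper":100},{"delta_rot":[0,0,0],"linear":[0,0,0.02],"gripper":100},{"delta_rot":[0,0,0],"linear":[0,0,0.02],"gripper":100},{"delta_rot":[0,0,0],"linear":[0,0,0.015],"gripper":100},{"delta_rot":[0,0,0],"linear":[0,0,0.01],"gripper":100},{"delta_rot":[0,0,0],"linear":[0,0,0.005],"gripper":100},{"delta_rot":[0,0,0],"linear":[0,0,0],"gripper":100}]'
python3 - <<'E'
from h import *
print(r.sense()["tcp_pos"],r.sense()["wrist_force"])
for n in("side","wrist"): 
    q=capture(n); cv2.imwrite(f"pics/{n}3.png",cv2.resize(q["img"][100:300,100:330],None,fx=3,fy=3) if n=="side" else q["img"])
E
```

```text
time_s: 4.68
tcp_pos: [0.5222, 0.202, 0.1375]
ee_rot: [[-0.975, -0.223, 0.0], [-0.223, 0.975, -0.0], [-0.0, -0.0, -1.0]]
wrist_force: [-0.4, -0.2, 0.8]
gripper_width: 0.998
[0.52223075 0.20203272 0.13751628] [-0.38769095 -0.16602492  0.79954539]
```

View pics/wrist3.png

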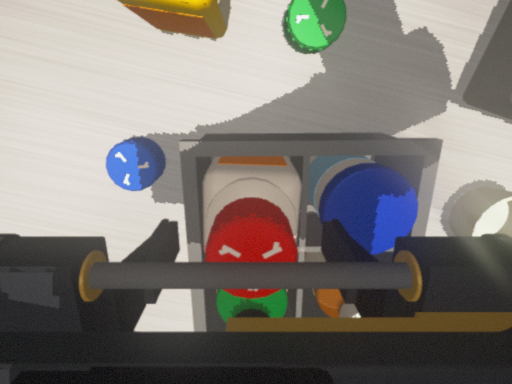

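View pics/side3.png

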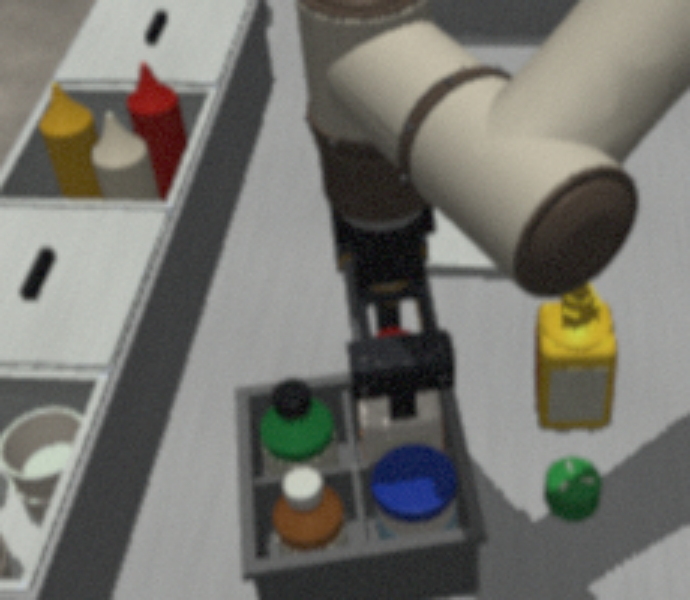

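Both views show the cap between the fingers (wrist (250,245)), tips clear of shoulder and tub. Now I close.

```bash
python3 -m crank '[{"delta_rot":[0,0,0],"linear":[0,0,0],"gripper":0},{"delta_rot":[0,0,0],"linear":[0,0,0],"gripper":0},{"delta_rot":[0,0,0],"linear":[0,0,0],"gripper":0},{"delta_rot":[0,0,0],"linear":[0,0,0],"gripper":0},{"delta_rot":[0,0,0],"linear":[0,0,0],"gripper":0},{"delta_rot":[0,0,0],"linear":[0,0,0],"gripper":0}]'; python3 -c "
from h import *
s=r.sense();print(s['tcp_pos'],s['wrist_force'],s['moment'],s['gripper_width']*87)"
```

```text
time_s: 5.52
tcp_pos: [0.5221, 0.2023, 0.1376]
ee_rot: [[-0.975, -0.223, 0.0], [-0.223, 0.975, 0.0], [-0.0, 0.0, -1.0]]
wrist_force: [-0.1, 0.5, 0.6]
gripper_width: 0.557
[0.52213612 0.20225587 0.13759996] [-0.13156306  0.53838844  0.60869318] [3.26219819e-01 1.15795344e-01 9.39377133e-05] 48.43890916328809
```

Gripped at 48.4 mm, which matches the 49 mm cap. I lift straight up.

```bash
python3 -m crank '[{"delta_rot":[0,0,0],"linear":[0,0,-0.005],"gripper":0},{"delta_rot":[0,0,0],"linear":[0,0,-0.01],"gripper":0},{"delta_rot":[0,0,0],"linear":[0,0,-0.015],"gripper":0},{"delta_rot":[0,0,0],"linear":[0,0,-0.018],"gripper":0},{"delta_rot":[0,0,0],"linear":[0,0,-0.02],"gripper":0},{"delta_rot":[0,0,0],"linear":[0,0,-0.02],"gripper":0},{"delta_rot":[0,0,0],"linear":[0,0,-0.02],"gripper":0},{"delta_rot":[0,0,0],"linear":[0,0,-0.015],"gripper":0},{"delta_rot":[0,0,0],"linear":[0,0,-0.01],"gripper":0},{"delta_rot":[0,0,0],"linear":[0,0,0],"gripper":0}]'; python3 - <<'E'
from h import *
s=r.sense();print(s['tcp_pos'],s['wrist_force'],s['moment'],s['gripper_width']*87)
q=capture("side"); cv2.imwrite("pics/side4.png",cv2.resize(q["img"][60:310,100:350],None,fx=2.4,fy=2.4)); q=capture("wrist"); cv2.imwrite("pics/w4.png",q["img"])
E
```

```text
time_s: 6.78
tcp_pos: [0.5224, 0.2022, 0.2713]
ee_rot: [[-0.975, -0.223, 0.001], [-0.223, 0.975, 0.001], [-0.002, 0.001, -1.0]]
wrist_force: [0.9, -0.3, -4.8]
gripper_width: 0.559
[0.52240211 0.20216014 0.2712704 ] [ 0.89359041 -0.2632413  -4.81707123] [ 0.06255116 -0.08252143  0.00688853] 48.64342282341051
```

View pics/side4.png

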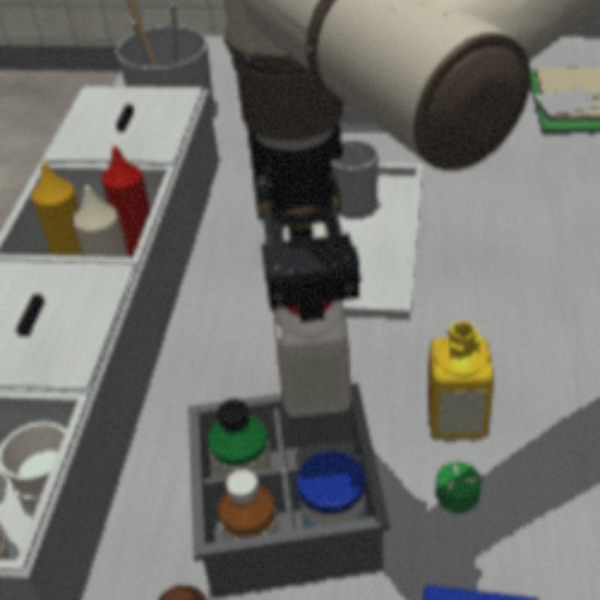

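View pics/w4.png

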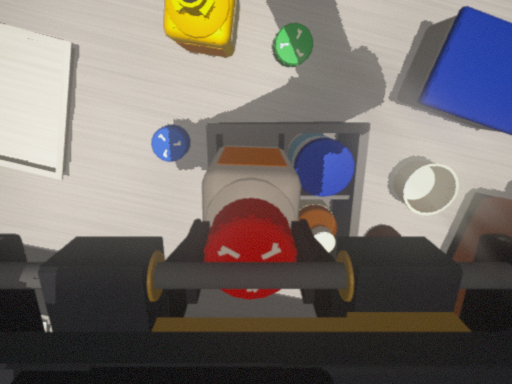

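The bottle hangs upright and is clear of the crate in both views (wrist force -4.8 N). I carry it over to the empty tray half.

```bash
python3 -m crank '[{"delta_rot":[0,0,0],"linear":[0.002,-0.010,0],"gripper":0},{"delta_rot":[0,0,0],"linear":[0.0044,-0.0195,0],"gripper":0},{"delta_rot":[0,0,0],"linear":[0.0062,-0.0273,0],"gripper":0},{"delta_rot":[0,0,0],"linear":[0.0062,-0.0273,0],"gripper":0},{"delta_rot":[0,0,0],"linear":[0.0062,-0.0273,0],"gripper":0},{"delta_rot":[0,0,0],"linear":[0.0062,-0.0273,0],"gripper":0},{"delta_rot":[0,0,0],"linear":[0.0062,-0.0273,0],"gripper":0},{"delta_rot":[0,0,0],"linear":[0.0062,-0.0273,0],"gripper":0},{"delta_rot":[0,0,0],"linear":[0.0062,-0.0273,0],"gripper":0},{"delta_rot":[0,0,0],"linear":[0.0062,-0.0273,0],"gripper":0}]' && python3 -m crank '[{"delta_rot":[0,0,0],"linear":[0.0062,-0.0273,0],"gripper":0},{"delta_rot":[0,0,0],"linear":[0.0055,-0.025,0],"gripper":0},{"delta_rot":[0,0,0],"linear":[0.0044,-0.0195,0],"gripper":0},{"delta_rot":[0,0,0],"linear":[0.0026,-0.012,0],"gripper":0},{"delta_rot":[0,0,0],"linear":[0.0014,-0.006,0],"gripper":0},{"delta_rot":[0,0,0],"linear":[0,0,0],"gripper":0},{"delta_rot":[0,0,0],"linear":[0,0,0],"gripper":0}]'; python3 - <<'E'
from h import *
s=r.sense();print(s['tcp_pos'],s['joints'].round(1),s['wrist_force'],s['moment'],s['gripper_width']*87, s["ee_rot"].round(4).tolist())
q=capture("side"); cv2.imwrite("pics/side5.png",cv2.resize(q["img"][20:270,140:390],None,fx=2.4,fy=2.4)); q=capture("wrist"); cv2.imwrite("pics/w5.png",q["img"])
E
```

```text
time_s: 8.12
tcp_pos: [0.5219, -0.0543, 0.2705]
ee_rot: [[-0.975, -0.222, -0.001], [-0.222, 0.975, -0.0], [0.001, -0.0, -1.0]]
wrist_force: [1.1, 0.8, -4.8]
gripper_width: 0.561
time_s: 9.0
tcp_pos: [0.5232, -0.1437, 0.2706]
ee_rot: [[-0.975, -0.224, -0.0], [-0.224, 0.975, 0.0], [-0.0, 0.0, -1.0]]
wrist_force: [0.5, -0.1, -3.9]
gripper_width: 0.559
[ 0.52322165 -0.143729    0.27055897] [  1.8  12.2  -6.6  -0.  -71.2 -78.8] [ 0.53018688 -0.13927402 -3.8766713 ] [-0.01016347 -0.02495657 -0.03996973] 48.60466676494884 [[-0.9747, -0.2235, -0.0], [-0.2235, 0.9747, 0.0002], [-0.0, 0.0002, -1.0]]
```

View pics/side5.png

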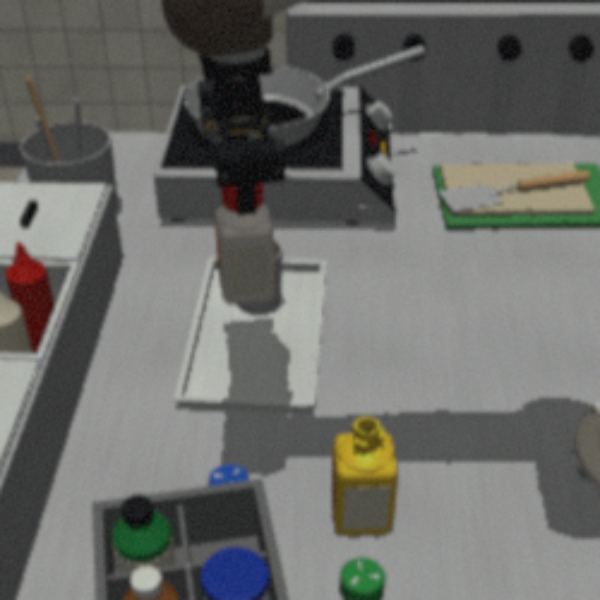

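View pics/w5.png

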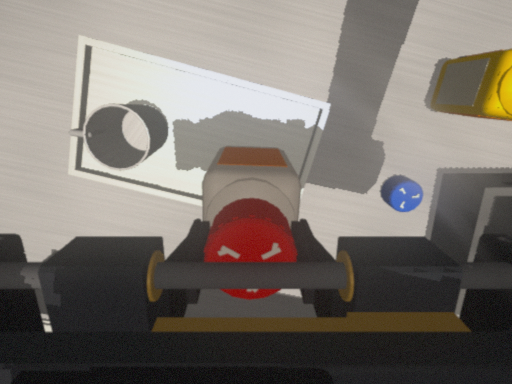

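The bottle hangs over the empty half of the tray with the jug well clear at (122,135) in the wrist view. I lower it.

```bash
python3 -m crank '[{"delta_rot":[0,0,0],"linear":[0,0,0.01],"gripper":0},{"delta_rot":[0,0,0],"linear":[0,0,0.02],"gripper":0},{"delta_rot":[0,0,0],"linear":[0,0,0.025],"gripper":0},{"delta_rot":[0,0,0],"linear":[0,0,0.025],"gripper":0},{"delta_rot":[0,0,0],"linear":[0,0,0.02],"gripper":0},{"delta_rot":[0,0,0],"linear":[0,0,0.012],"gripper":0},{"delta_rot":[0,0,0],"linear":[0,0,0.008],"gripper":0},{"delta_rot":[0,0,0],"linear":[0,0,0.005],"gripper":0},{"delta_rot":[0,0,0],"linear":[0,0,0.004],"gripper":0},{"delta_rot":[0,0,0],"linear":[0,0,0],"gripper":0}]' && python3 -m crank '[{"delta_rot":[0,0,0],"linear":[0,0,0.002],"gripper":0},{"delta_rot":[0,0,0],"linear":[0,0,0.002],"gripper":0},{"delta_rot":[0,0,0],"linear":[0,0,0.001],"gripper":0},{"delta_rot":[0,0,0],"linear":[0,0,0],"gripper":0}]'
```

```text
time_s: 10.35
tcp_pos: [0.5232, -0.1442, 0.1416]
ee_rot: [[-0.975, -0.223, -0.0], [-0.223, 0.975, 0.0], [0.0, 0.0, -1.0]]
wrist_force: [-0.3, 0.8, -4.8]
gripper_width: 0.557
time_s: 10.85
tcp_pos: [0.5232, -0.1442, 0.1365]
ee_rot: [[-0.975, -0.223, -0.0], [-0.223, 0.975, -0.0], [0.0, 0.0, -1.0]]
wrist_force: [0.6, -0.3, -4.5]
gripper_width: 0.558
```

```bash
python3 -m crank '[{"delta_rot":[0,0,0],"linear":[0,0,0.001],"gripper":0},{"delta_rot":[0,0,0],"linear":[0,0,0],"gripper":0},{"delta_rot":[0,0,0],"linear":[0,0,0.001],"gripper":0},{"delta_rot":[0,0,0],"linear":[0,0,0],"gripper":0}]'
```

```text
time_s: 11.35
tcp_pos: [0.5237, -0.1442, 0.1355]
ee_rot: [[-0.975, -0.223, 0.001], [-0.223, 0.975, -0.0], [-0.001, -0.001, -1.0]]
wrist_force: [-1.4, 1.4, 2.2]
gripper_width: 0.561
```

Contact: the force went from -4.5 to +2.2 N. I hold still, then look.

```bash
python3 -m crank '[{"delta_rot":[0,0,0],"linear":[0,0,0],"gripper":0},{"delta_rot":[0,0,0],"linear":[0,0,0],"gripper":0},{"delta_rot":[0,0,0],"linear":[0,0,0],"gripper":0},{"delta_rot":[0,0,0],"linear":[0,0,0],"gripper":0}]'; python3 - <<'E'
from h import *
s=r.sense();print(s['tcp_pos'],s['joints'].round(1),s['wrist_force'],s['moment'],s['gripper_width']*87)
q=capture("side"); cv2.imwrite("pics/side6.png",cv2.resize(q["img"][80:200,190:310],None,fx=5,fy=5)); q=capture("wrist"); cv2.imwrite("pics/w6.png",q["img"])
E
```

```text
time_s: 11.85
tcp_pos: [0.5237, -0.1443, 0.1355]
ee_rot: [[-0.975, -0.223, 0.001], [-0.223, 0.975, -0.0], [-0.001, -0.001, -1.0]]
wrist_force: [-2.3, 1.6, 6.6]
gripper_width: 0.561
[ 0.52373337 -0.14427236  0.13546008] [  1.7  18.8 -18.2   0.  -53.  -78.8] [-2.30259745  1.62835199  6.63295747] [ 0.50622426  0.66272319 -0.00568497] 48.79320053409325
```

View pics/side6.png

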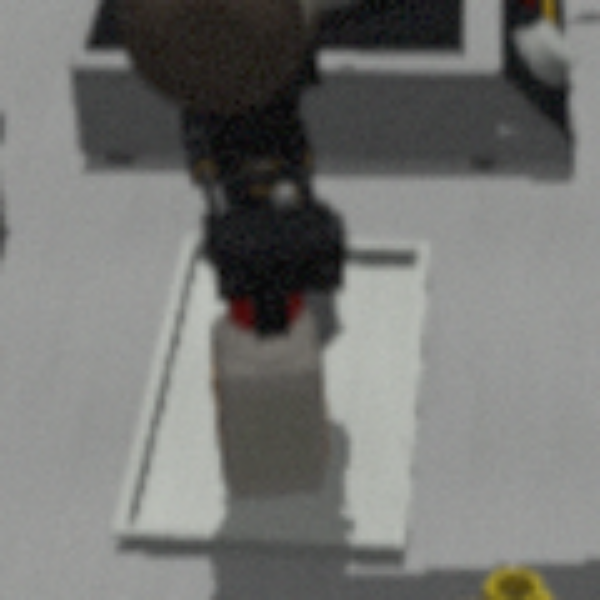

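View pics/w6.png

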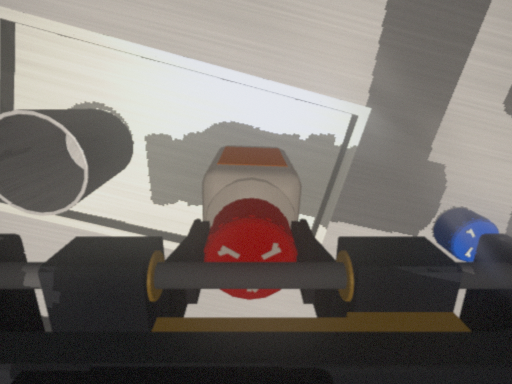

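The bottle stands in the tray but the wrist shows a small moment of 0.8 Nm. I release the cap briefly so the bottle settles flat, then check the cap centre and regrip.

```bash
python3 -m crank '[{"delta_rot":[0,0,0],"linear":[0,0,0],"gripper":80},{"delta_rot":[0,0,0],"linear":[0,0,0],"gripper":80},{"delta_rot":[0,0,0],"linear":[0,0,0],"gripper":80},{"delta_rot":[0,0,0],"linear":[0,0,0],"gripper":80},{"delta_rot":[0,0,0],"linear":[0,0,0],"gripper":80}]'; python3 - <<'E'
from h import *
s=r.sense();print(s['tcp_pos'],s['wrist_force'],s['moment'],s['gripper_width']*87)
q=capture("side"); cv2.imwrite("pics/side7.png",cv2.resize(q["img"][80:200,190:310],None,fx=5,fy=5)); q=capture("wrist"); cv2.imwrite("pics/w7.png",q["img"]); q=capture("top"); cv2.imwrite("pics/top7.png",cv2.resize(q["img"][120:250,270:430],None,fx=4,fy=4))
E
```

```text
time_s: 12.58
tcp_pos: [0.5233, -0.1442, 0.1345]
ee_rot: [[-0.975, -0.223, -0.0], [-0.223, 0.975, -0.0], [0.0, 0.0, -1.0]]
wrist_force: [-0.5, -0.4, -0.3]
gripper_width: 0.796
[ 0.52325046 -0.14420269  0.13445367] [-0.45886069 -0.44672866 -0.27209942] [ 0.01567446  0.02956555 -0.01755681] 69.24231888543206
```

View pics/w7.png

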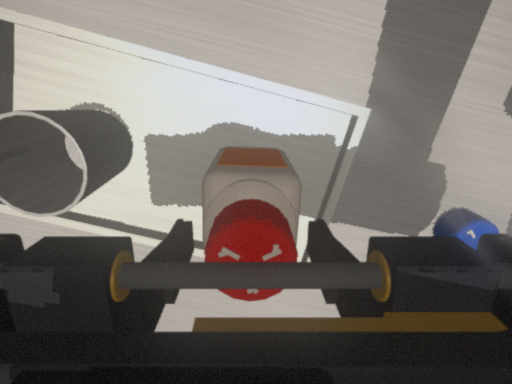

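View pics/side7.png

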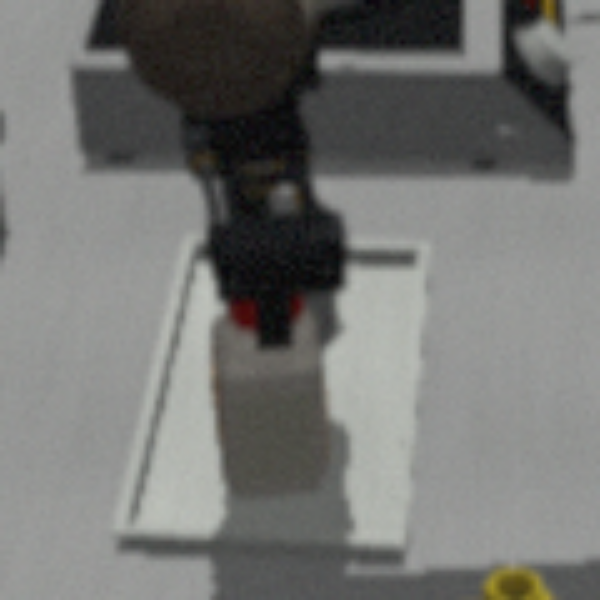

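```bash
python3 - <<'E'
from h import *
c=capture("wrist"); s=r.sense(); t=s["tcp_pos"]; R=s["ee_rot"]
hsv=cv2.cvtColor(c["img"],cv2.COLOR_BGR2HSV)
red=((hsv[...,0]<6)|(hsv[...,0]>174))&(hsv[...,1]>120)&(hsv[...,2]>50)
ys,xs=np.nonzero(red&(np.indices(red.shape)[0]>190)); 
print(xs.min(),xs.max(),ys.min(),ys.max())
for u,v in [(xs[ys==ys.max()].mean(),ys.max()+.5),((xs.min()+xs.max())/2,ys.max())]:
    p=onz(c,u,v,.165); print(u,v,p.round(4),"tool",(R.T@(p-t)).round(4))
for z in (.133,.165):
    for u in (xs.min()-.5,xs.max()+.5):
        v=ys[np.abs(xs-u)<1].mean(); p=onz(c,u,v,z); print(z,u,v,(R.T@(p-t)).round(4))
E
```

```text
205 296 200 300
249.0 300.5 [ 0.5469 -0.1391  0.165 ] tool [-0.0243 -0.0003 -0.0305]
250.5 300 [ 0.5464 -0.1384  0.165 ] tool [-0.0239  0.0005 -0.0305]
0.133 204.5 254.1 [-0.0149 -0.0284  0.0015]
0.133 296.5 254.0 [-0.0149  0.0296  0.0015]
0.165 204.5 254.1 [ 0.0039 -0.0228 -0.0305]
0.165 296.5 254.0 [ 0.0039  0.0239 -0.0305]
```

The cap is within 0.5 mm of the tool axis. I raise 3 mm and regrip.

```bash
python3 -m crank '[{"delta_rot":[0,0,0],"linear":[0,0,-0.003],"gripper":80},{"delta_rot":[0,0,0],"linear":[0,0,0],"gripper":0},{"delta_rot":[0,0,0],"linear":[0,0,0],"gripper":0},{"delta_rot":[0,0,0],"linear":[0,0,0],"gripper":0},{"delta_rot":[0,0,0],"linear":[0,0,0],"gripper":0},{"delta_rot":[0,0,0],"linear":[0,0,0],"gripper":0},{"delta_rot":[0,0,0],"linear":[0,0,0],"gripper":0}]' && python3 -m crank '[{"delta_rot":[0,0,0],"linear":[0,0,0.002],"gripper":0},{"delta_rot":[0,0,0],"linear":[0,0,0.002],"gripper":0},{"delta_rot":[0,0,0],"linear":[0,0,0.0015],"gripper":0},{"delta_rot":[0,0,0],"linear":[0,0,0],"gripper":0},{"delta_rot":[0,0,0],"linear":[0,0,0],"gripper":0}]'
```

```text
time_s: 13.65
tcp_pos: [0.5232, -0.1441, 0.1375]
ee_rot: [[-0.975, -0.223, -0.0], [-0.223, 0.975, 0.0], [0.0, 0.0, -1.0]]
wrist_force: [-1.3, 0.1, 0.3]
gripper_width: 0.558
time_s: 14.28
tcp_pos: [0.5238, -0.1444, 0.1342]
ee_rot: [[-0.975, -0.224, 0.002], [-0.224, 0.975, -0.001], [-0.002, -0.001, -1.0]]
wrist_force: [-3.3, 2.2, 9.8]
gripper_width: 0.558
```

```bash
python3 -m crank '[{"delta_rot":[0,0,0],"linear":[0,0,0.001],"gripper":0},{"delta_rot":[0,0,0],"linear":[0,0,0.001],"gripper":0},{"delta_rot":[0,0,0],"linear":[0,0,0],"gripper":0},{"delta_rot":[0,0,0],"linear":[0,0,0],"gripper":0}]'; python3 -c "
from h import *
s=r.sense();print(s['tcp_pos'],s['wrist_force'],s['moment'],s['joints'].round(2))"
```

```text
time_s: 14.78
tcp_pos: [0.524, -0.1445, 0.1328]
ee_rot: [[-0.975, -0.224, 0.003], [-0.224, 0.975, -0.001], [-0.002, -0.002, -1.0]]
wrist_force: [-4.0, 2.7, 12.3]
gripper_width: 0.559
[ 0.52403195 -0.14445286  0.1327679 ] [-4.03979793  2.67403112 12.33401392] [0.74420676 1.18523104 0.06867093] [  1.73  18.93 -18.43   0.09 -52.5  -78.84]
```

Pushed down about 4-4.5 mm at 12.3 N. I twist anticlockwise (negative about tool z).

```bash
python3 -m crank '[{"delta_rot":[0,0,-0.05],"linear":[0,0,0],"gripper":0},{"delta_rot":[0,0,-0.08],"linear":[0,0,0],"gripper":0},{"delta_rot":[0,0,-0.08],"linear":[0,0,0],"gripper":0},{"delta_rot":[0,0,-0.08],"linear":[0,0,0],"gripper":0},{"delta_rot":[0,0,-0.08],"linear":[0,0,0],"gripper":0},{"delta_rot":[0,0,-0.08],"linear":[0,0,0],"gripper":0}]'; python3 - <<'E'
from h import *
s=r.sense();print(s['tcp_pos'],s['wrist_force'],s['moment'],s['joints'].round(2))
q=capture("wrist"); cv2.imwrite("pics/w8.png",q["img"]); q=capture("side"); cv2.imwrite("pics/side8.png",cv2.resize(q["img"][80:200,190:310],None,fx=5,fy=5))
E
```

```text
time_s: 15.52
tcp_pos: [0.5247, -0.1446, 0.1329]
ee_rot: [[-0.779, -0.628, 0.004], [-0.628, 0.779, -0.001], [-0.002, -0.004, -1.0]]
wrist_force: [-1.8, 2.6, 12.5]
gripper_width: 0.564
[ 0.52469537 -0.14455508  0.1329172 ] [-1.78142663  2.64817009 12.45178999] [ 0.71255758  0.84733833 -0.02783871] [  1.72  18.93 -18.4    0.11 -52.43 -52.92]
```

View pics/w8.png

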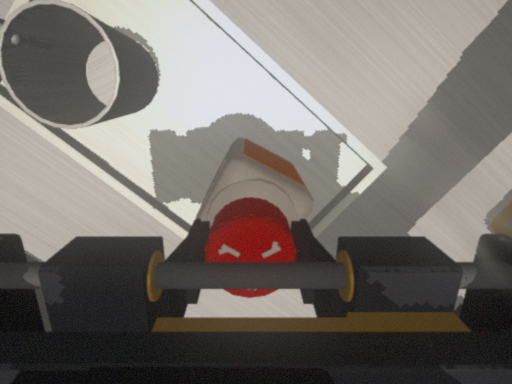

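View pics/side8.png

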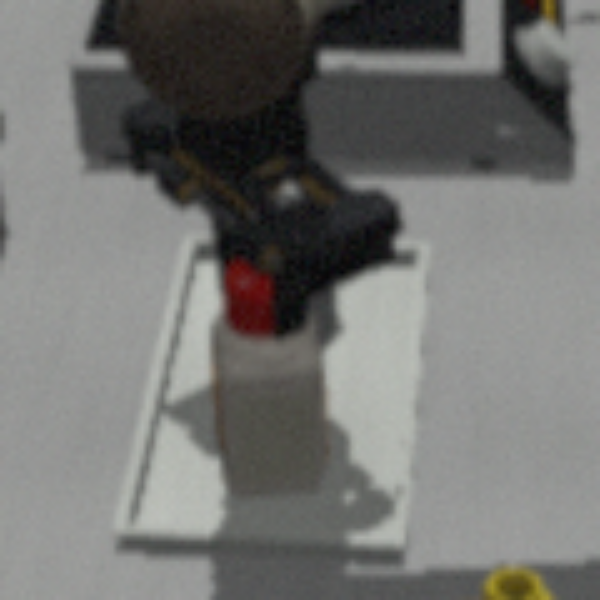

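It works: the cap marks stayed fixed relative to the fingers at (230,250) and (270,250), while the bottle stayed put. I continue to about 1.07 rad.

```bash
python3 -m crank '[{"delta_rot":[0,0,-0.08],"linear":[0,0,0],"gripper":0},{"delta_rot":[0,0,-0.08],"linear":[0,0,0],"gripper":0},{"delta_rot":[0,0,-0.08],"linear":[0,0,0],"gripper":0},{"delta_rot":[0,0,-0.08],"linear":[0,0,0],"gripper":0},{"delta_rot":[0,0,-0.08],"linear":[0,0,0],"gripper":0},{"delta_rot":[0,0,-0.08],"linear":[0,0,0],"gripper":0},{"delta_rot":[0,0,-0.08],"linear":[0,0,0],"gripper":0},{"delta_rot":[0,0,-0.05],"linear":[0,0,0],"gripper":0},{"delta_rot":[0,0,0],"linear":[0,0,0],"gripper":0}]'; python3 - <<'E'
from h import *
s=r.sense();print(s['tcp_pos'],s['wrist_force'],s['moment'],s['joints'].round(2))
R=s["ee_rot"]; print("turned", np.arctan2(R[1,1],R[0,1])-np.arctan2(.975,-.2235))
q=capture("wrist"); cv2.imwrite("pics/w9.png",q["img"])
E
```

```text
time_s: 16.75
tcp_pos: [0.525, -0.1446, 0.133]
ee_rot: [[-0.281, -0.96, 0.005], [-0.96, 0.281, -0.002], [0.0, -0.005, -1.0]]
wrist_force: [-1.8, 2.3, 12.9]
gripper_width: 0.557
[ 0.52498027 -0.14458792  0.13302746] [-1.75785187  2.32115427 12.89469269] [0.56402417 0.79473945 0.0315173 ] [  1.72  18.93 -18.38   0.12 -52.41 -18.09]
turned 1.0610469000190328
```

View pics/w9.png

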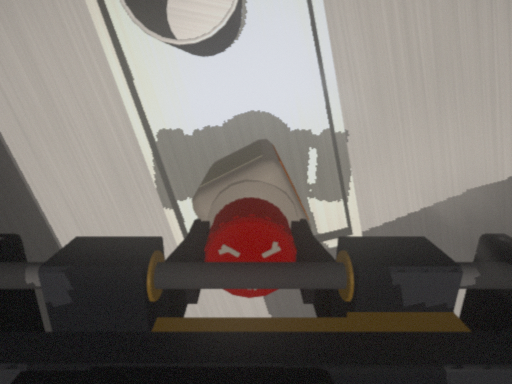

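1.06 rad turned, the bottle turning about 60° in the gripper's view, i.e. it stayed put in the tray. I lift straight up gently and watch the force.

```bash
python3 -m crank '[{"delta_rot":[0,0,0],"linear":[0,0,-0.002],"gripper":0},{"delta_rot":[0,0,0],"linear":[0,0,-0.002],"gripper":0},{"delta_rot":[0,0,0],"linear":[0,0,-0.002],"gripper":0},{"delta_rot":[0,0,0],"linear":[0,0,-0.003],"gripper":0},{"delta_rot":[0,0,0],"linear":[0,0,-0.003],"gripper":0},{"delta_rot":[0,0,0],"linear":[0,0,0],"gripper":0},{"delta_rot":[0,0,0],"linear":[0,0,0],"gripper":0}]'; python3 - <<'E'
from h import *
s=r.sense();print(s['tcp_pos'],s['wrist_force'],s['moment'])
q=capture("side"); cv2.imwrite("pics/side10.png",cv2.resize(q["img"][80:200,190:310],None,fx=5,fy=5))
E
```

```text
time_s: 17.68
tcp_pos: [0.5229, -0.1442, 0.1416]
ee_rot: [[-0.282, -0.959, -0.001], [-0.959, 0.282, 0.0], [0.0, 0.001, -1.0]]
wrist_force: [0.2, -0.1, 0.2]
gripper_width: 0.561
[ 0.52289677 -0.14418254  0.1416145 ] [ 0.18016406 -0.07087497  0.23065071] [0.02771384 0.05053632 0.0093457 ]
```

View pics/side10.png

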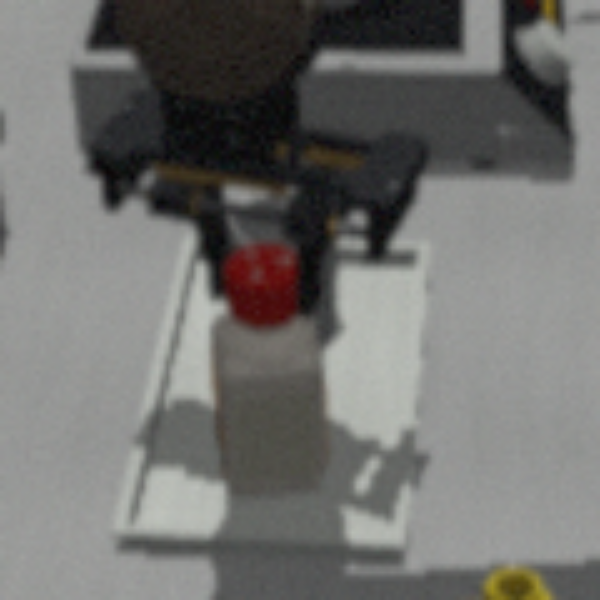

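Wrist force is 0.2 N with the cap 4 mm above its seat and the bottle still standing, so the cap is free. I lift on to about 6 cm above the mouth.

```bash
python3 -m crank '[{"delta_rot":[0,0,0],"linear":[0,0,-0.005],"gripper":0},{"delta_rot":[0,0,0],"linear":[0,0,-0.01],"gripper":0},{"delta_rot":[0,0,0],"linear":[0,0,-0.012],"gripper":0},{"delta_rot":[0,0,0],"linear":[0,0,-0.013],"gripper":0},{"delta_rot":[0,0,0],"linear":[0,0,-0.013],"gripper":0},{"delta_rot":[0,0,0],"linear":[0,0,-0.012],"gripper":0},{"delta_rot":[0,0,0],"linear":[0,0,-0.008],"gripper":0},{"delta_rot":[0,0,0],"linear":[0,0,-0.005],"gripper":0},{"delta_rot":[0,0,0],"linear":[0,0,0],"gripper":0},{"delta_rot":[0,0,0],"linear":[0,0,0],"gripper":0}]'; python3 - <<'E'
from h import *
s=r.sense();print(s['tcp_pos'],s['wrist_force'],s['moment'],s['gripper_width']*87)
q=capture("side"); cv2.imwrite("pics/side11.png",cv2.resize(q["img"][60:200,180:320],None,fx=4.2,fy=4.2)); q=capture("wrist"); cv2.imwrite("pics/w11.png",q["img"]); q=capture("top"); cv2.imwrite("pics/top11.png",q["img"])
E
```

```text
time_s: 18.98
tcp_pos: [0.5229, -0.1441, 0.2195]
ee_rot: [[-0.282, -0.959, -0.001], [-0.959, 0.282, 0.0], [0.0, 0.001, -1.0]]
wrist_force: [-0.0, -0.2, -1.2]
gripper_width: 0.563
[ 0.52294303 -0.14412034  0.21954303] [-0.0443237  -0.23932256 -1.23443359] [0.06296385 0.09911838 0.05602941] 48.952251878106246
```

View pics/side11.png

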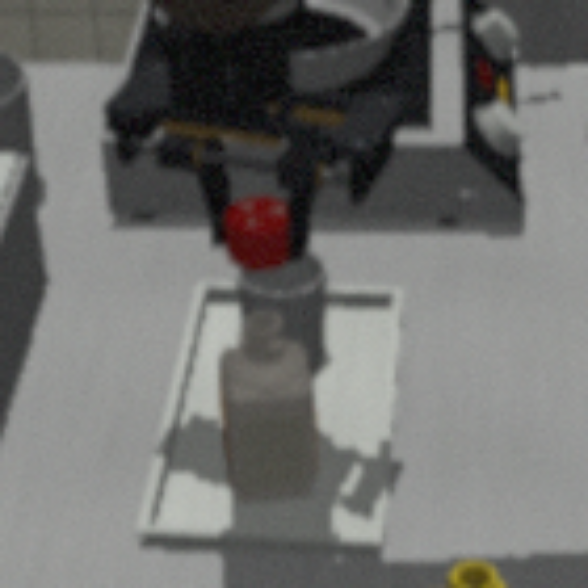

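View pics/w11.png

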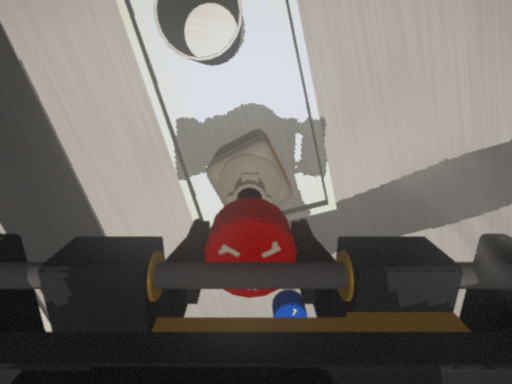

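View pics/top11.png

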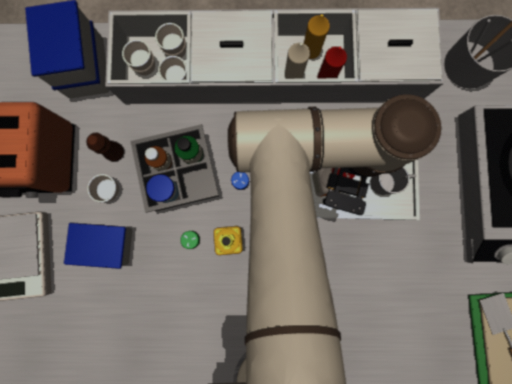

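The open neck is visible below the held cap (side crop: cap (258,232), neck (264,325)). The cap is level, the bottle stands upright, and nothing else has moved. By the TCP height the cap's underside is 0.130 + 0.082 = 0.212 m above the bottle's underside, which is 6 cm over the mouth. I hand in.

```bash
python3 -c "
from station import r,workorder
print(workorder.finish_job()); s=r.sense(); print(s['time_s'],s['tcp_pos'],s['gripper_width']*87)"
```

```text
the job is handed in; nothing more can be done
None
the job is handed in; nothing more can be done
```

I lifted the white bottle out of the crate by its locked red cap and stood it in the empty half of the tray, at about (0.523, -0.144). I then let go of the cap briefly so the bottle settled flat, and took hold again. After that I pushed the cap down about 4 mm (12–13 N), turned it 1.06 rad anticlockwise and lifted it straight off. The job was handed in at about 19 s of the 51 s allowed.

**Last checks:**
- **Cap:** it is still held at 49 mm opening. The arm's height puts its underside about 6 cm above the open neck, and the side and wrist pictures show it level and in line with the neck.
- **Release:** the wrist force fell to 0.2 N as the cap came free.
- **Bottle:** it stands upright in the tray in both pictures.
- **Other things:** the top view shows everything else where it was.

**Small disagreements:**
- The cameras differed by 2–5 mm on the cap's first position; a closer wrist measurement in the tray then put it within 0.5 mm of the gripper's axis.
- On first setting down, the wrist showed a moment of about 0.8 Nm, which went away when I let go of the cap.
- The last wrist reading was -1.2 N, somewhat more than the 0.2 N read as the cap came free. I didn't look into it.

No check failed, and handing in gives no verdict.

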